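# Tip the lid off the rivet canister

## Robot

A 7-joint arm with a two-finger parallel gripper is mounted at the origin on the work surface. World frame = base frame: x ahead of the robot, y to its left, z up, the work surface at z = 0. Lengths are in m, angles in degrees, forces in N, time in s.
With the tool pointing down it reaches from about 0.375 to 0.925 m from the base axis. Payload 3.1 kg.
Tool frame: the origin (TCP) lies at the very end of the fingers, on their centre line; the grasp point (between the pads) lies 19 mm behind it; z points along the fingers, y is the line along which they close (so a half turn about z gives the same grasp; the last joint's range is limited). The gripper opens to 85 mm and grips with 20 to 120 N. Pads are 22 mm wide; open, the fingers measure 114 mm over their backs; the gripper's body (76 mm by 85 mm) begins 54 mm behind the grasp point. The pads swing forward as they close: fully open they stand 13 mm farther back than shut.
Start: joints at [-77.911, 21.939, 2.515, 91.553, -1.026, 66.532, -2.859], TCP at [0.198, 0.619, 0.193] pointing down, gripper open.
Joint ranges: [-149.38, 149.38], [-23.57, 123.04], [-84.95, 90], [0, 143.3], [-89.99, 269.99], [3.08, 112.72], [-163.45, 163.45]. Speed limits (degrees/s): [159.86, 159.86, 180, 180, 180, 180, 180].

## Interface

Orientations are given as [roll, pitch, yaw] about the fixed x, y, z axes, in that order (R = Rz(yaw) Ry(pitch) Rx(roll)).
In Python, from plant import robot, eyes, current_clock, current_qpos, current_joint_velocities, current_effort, current_position, current_ee_rot, current_contact_force, current_wrist_torque, current_grip_width, current_grasp_force gives the robot as it stands. Calls block until the motion is done:
- robot.move_pose(position, orientation): joint-space move of the TCP to a pose.
- robot.servo_line(position, attitude=None, max_speed=0.15): straight line of the TCP; attitude=None keeps the orientation; max_speed is the mean speed in m/s.
- robot.set_joints(angles): joint-space move.
- robot.let_go() and robot.grab(): open the fingers fully, or close them until they stop; the grip force is fixed at half the most.
- robot.dwell(seconds).
- robot.solve_ik(position, orientation): joint angles nearest the present ones, or None.
- eyes.capture(name): name is "scene" or "top" or "wrist"; returns a dict with "img" (420x560x3 uint8, red, green, blue), "range_z" (420x560 float32, m along the optical axis (not along the pixel's ray), 0 where there is no reading), "camera_matrix" (3x3 intrinsics, pixels), "R" (3x3) and "t" (3): a world point X has camera coordinates R X + t. Camera axes: x right, y down, z forward; pixel columns grow to the right and rows downward; lengths in m; the calibration is good to about 2 mm. A picture is of the moment at which its call begins.
A pose or a line that the arm cannot do raises robot.Unreachable and nothing moves.
- robot.close_job(): hands the job in; it is judged then, once.
Readings, each from a call of its own:
- current_clock(): time.
- current_qpos(): joint angles.
- current_joint_velocities(): joint speeds.
- current_effort(): joint torques, N m.
- current_position(): TCP position.
- current_ee_rot(): TCP orientation.
- current_contact_force(): force on the tool from outside, world axes, zero at the start.
- current_wrist_torque(): the same for the moment, N m.
- current_grip_width(): finger opening in m.
- current_grasp_force(): force on a finger pad.
Only numpy, scipy, OpenCV 4.12 (cv2) and the standard library are available. Lean on these libraries where they do the work, as an engineer would, in place of code of your own. Each camera call takes 0.05 s, during which the arm holds its last target. There are 200 camera calls.

## Task

Open the low, wide steel canister of rivets: hold its loose lid by the handle, first tip the handle side up while the opposite edge stays on or close to the rim, then lift the lid off and set it down, without dropping it, flat and handle up in the middle of the square wooden board. Leave this canister and the tall narrow one standing where they are.

Things in the scene. Friction and masses are not known exactly. Their poses are not given: they have to be found in the camera images.
- lid_center (a point): Middle of the loose steel lid's disc (120 mm across, 4 thick; 0.15 kg), z up. A plug under it, 98 across, reaches 8 mm into the canister (3 mm play); laid flat, this point is 10 mm above the surface. Dark bridge handle near one edge: bar 10 mm thick (lid's x), 46 long (y), 12 high, centre 32 mm along the lid's +x and 30 above this point. +x points away from the robot, within 45 degrees.
- canister: The low, wide open steel canister that the lid closes, full of rivets (1.5 kg, loose on the bench): 110 mm across outside, 80 mm high, wall 3 mm. Origin at the centre of its underside, z up; closed, the lid's point is 82 mm above this origin.
- board: Square wooden board fixed to the bench, 150 x 150 mm and 20 mm thick, where the lid goes. Origin at the centre of its underside, z up, sides along its x and y; its top is 20 mm above the origin.
- tall: Tall narrow closed steel canister (1.6 kg, loose), not to be opened or moved: 80 mm across, 88 mm at its fixed lid, 154 mm high, with a like handle reaching to 188 mm. Origin at the centre of its underside, z up.
Mind the look-alikes: they are no part of the job. Leave any purple or red look-alike of the board alone.

How it is judged:
By the outcome, as a careful person would: the job done as asked, in the order asked, and still so for the second after the job is handed in, with the robot touching nothing.
It also fails if it takes over 48 s, if anything falls off the work surface, if the arm or the gripper's body presses on something with over 40 N, if the wrist force passes 120 N, or if a joint passes its speed limit or range.

## Working session

There is one attempt and no reset: what is moved stays moved. The work goes in short steps, each a Python script; the robot and the scene stay as the last script left them, time stands still between calls to the robot, and variables do not carry over. Pictures are saved under pics/ and viewed, at most 10 in all, crops included, and the job is handed in when it is done.

```bash
mkdir -p pics && ls && python3 - <<'E'
from plant import *
import cv2,numpy as np
for n in ("scene","top"):
    c=eyes.capture(n); cv2.imwrite(f"pics/{n}0.png",c["img"][:,:,::-1]); np.savez(f"{n}0.npz",**c)
    print(n,-c["R"].T@c["t"],(c["range_z"]>0).mean())
print(current_clock(),current_grip_width(),current_ee_rot())
E
```

```text
pics
scene [1.06605042 0.71891523 0.6926655 ] 0.9936437074829932
top [0.28229337 0.0336623  0.95926096] 0.9959948979591837
0.1 0.08523478331879704 [-1.79858211e+02  6.25479287e-03  1.62312533e+02]
```

View pics/top0.png

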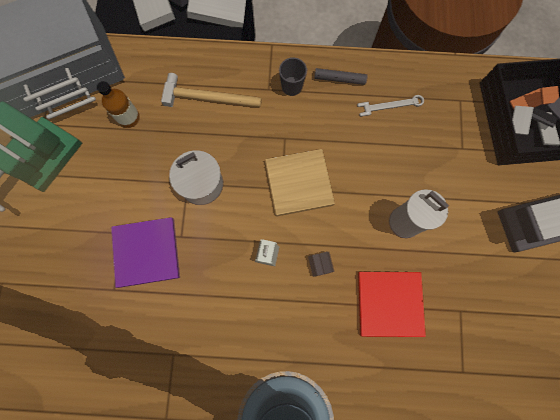

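View pics/scene0.png

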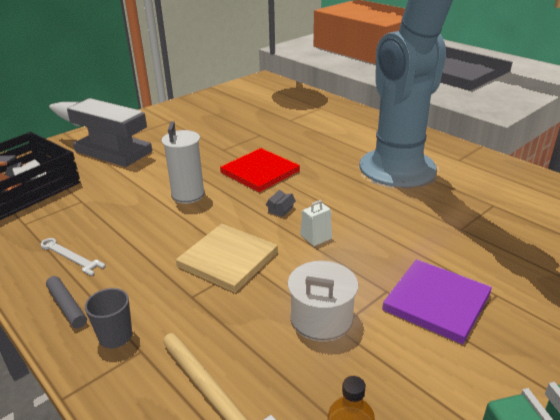

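The low wide canister's lid is at about (196,177) in the top view, with its handle at (186,159), on the far side as described. The tall narrow canister is at (427,210). There are three boards: wood (299,182), purple (145,252) and red (391,304). The wooden one is the target and the other two are look-alikes. Next I'll measure these and make one enlarged crop.

```bash
cat > h.py <<'E'
import numpy as np,cv2
def world(c):
    K=c["camera_matrix"];h,w=c["range_z"].shape;u,v=np.meshgrid(np.arange(w),np.arange(h))
    z=c["range_z"];P=np.stack([(u-K[0,2])/K[0,0]*z,(v-K[1,2])/K[1,1]*z,z],-1)
    return (P-c["t"])@c["R"]
def rep(c,W,box,lo,hi,extra=None):
    x0,x1,y0,y1=box;m=np.zeros(W.shape[:2],bool);m[y0:y1,x0:x1]=1
    m&=(W[...,2]>lo)&(W[...,2]<hi)&(c["range_z"]>0)
    n,l,s,_=cv2.connectedComponentsWithStats(m.astype(np.uint8));k=1+np.argmax(s[1:,4]);p=W[l==k]
    (cx,cy),r=cv2.minEnclosingCircle(p[:,:2].astype(np.float32));rect=cv2.minAreaRect(p[:,:2].astype(np.float32))
    return len(p),p.mean(0).round(4),np.array([cx,cy,r]).round(4),p[:,2].min().round(4),p[:,2].max().round(4),rect
E
python3 - <<'E'
import numpy as np,cv2
from h import *
c=dict(np.load("top0.npz"));W=world(c)
for nm,b,lo,hi in [("lid",(150,240,135,215),.07,.09),("handle",(150,240,135,215),.098,.13),("board",(255,345,140,225),.012,.03),("tall lid",(380,460,170,250),.145,.162),("tall handle",(380,460,170,250),.168,.2)]:
    print(nm,*rep(c,W,b,lo,hi))
im=c["img"][120:260,140:350,::-1];cv2.imwrite("pics/crop.png",cv2.resize(im,None,fx=3.7,fy=3.7,interpolation=cv2.INTER_CUBIC))
E
```

```text
lid 1808 [0.5466 0.2442 0.083 ] [0.5504 0.2463 0.0604] 0.0774 0.0889 ((0.5503391623497009, 0.24616576731204987), (0.1192437931895256, 0.11846562474966049), 29.151920318603516)
handle 114 [0.5755 0.2626 0.1147] [0.5762 0.2631 0.0226] 0.0982 0.12 ((0.5764856338500977, 0.2632635533809662), (0.010421594604849815, 0.04474187269806862), 33.15293884277344)
board 3382 [ 0.5652 -0.0045  0.019 ] [ 0.5672 -0.0045  0.1045] 0.0121 0.025 ((0.5673078894615173, -0.0046392083168029785), (0.15082718431949615, 0.15048255026340485), 14.326177597045898)
tall lid 1101 [ 0.4769 -0.2712  0.1532] [ 0.481  -0.2751  0.0441] 0.1475 0.162 ((0.4785906970500946, -0.27213209867477417), (0.08649905025959015, 0.07840989530086517), 39.550453186035156)
tall handle 155 [ 0.4938 -0.286   0.1844] [ 0.494  -0.2863  0.023 ] 0.1685 0.19 ((0.4946499466896057, -0.2868397831916809), (0.045426517724990845, 0.011430616490542889), 49.95732879638672)
```

View pics/crop.png

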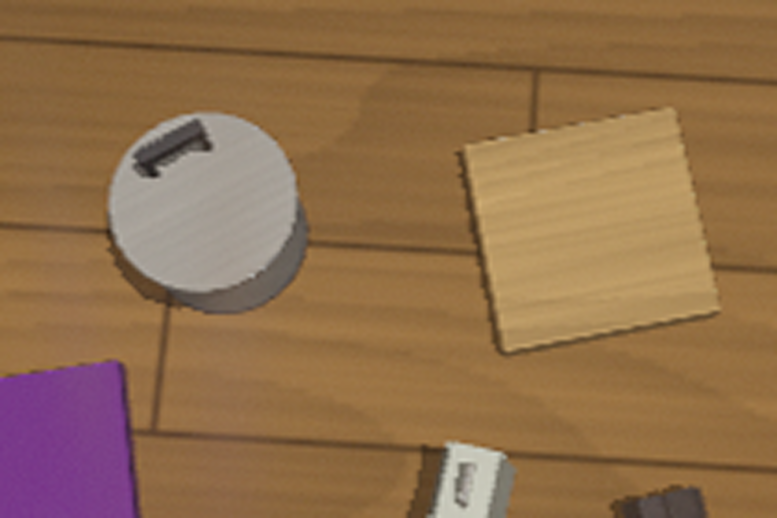

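Crop: the grey lid has its dark handle on the far-left side, bar running diagonally (crop 175,147), and the plain wooden board is at (592,230). Sizes check out: lid r 60 mm, top at 84 mm; handle 31 mm off centre at yaw 33°; board 150 mm, top near 20 mm. Next I'll hover over the handle and look again with the wrist camera.

```bash
python3 - <<'E'
from plant import *
from h import *
c=dict(np.load("top0.npz"));W=world(c)
for a in range(30,75,5):
    p=np.array([.65*np.cos(np.radians(a)),.65*np.sin(np.radians(a))])
    m=(np.hypot(W[...,0]-p[0],W[...,1]-p[1])<.08)&(c["range_z"]>0)
    print(a,m.sum(),W[m][:,2].max().round(3) if m.any() else None)
s=dict(np.load("scene0.npz"));Ws=world(s);m=(Ws[...,0]<.6)&(Ws[...,1]>.3)&(Ws[...,0]>.15);print("scene max z",Ws[m][:,2].max() if m.any() else None)
print(robot.solve_ik([.5765,.2633,.22],[180,0,123.15]))
E
```

```text
30 2519 0.12
35 2744 0.088
40 2928 0.024
45 2969 0.024
50 3054 0.024
55 3246 0.005
60 3352 0.005
65 3463 0.005
70 3592 0.005
scene max z 0.15704702123526953
[-47.83063117  19.93092467  24.6685035   93.17312181  -8.77674272
  68.81750815  11.86590113]
```

```bash
python3 - <<'E'
from plant import *
from h import *
robot.move_pose([.5765,.2633,.22],[180,0,123.15])
print(current_clock(),current_position(),current_ee_rot(),current_grip_width())
c=eyes.capture("wrist");np.savez("w1.npz",**c);cv2.imwrite("pics/w1.png",c["img"][:,:,::-1])
W=world(c);f=(0,560,0,420)
print("handle",*rep(c,W,f,.1,.125));print("lid",*rep(c,W,f,.076,.09))
# feasibility of tilted pose
from scipy.spatial.transform import Rotation as R
a=np.radians(33.15);R0=R.from_euler("xyz",[180,0,123.15],degrees=True)
print(robot.solve_ik([.57,.26,.15],(R.from_rotvec(-np.radians(18)*np.array([-np.sin(a),np.cos(a),0]))*R0).as_euler("xyz",degrees=True)))
print(robot.solve_ik([.594,.013,.05],[180,0,123.15]), robot.solve_ik([.594,.013,.05],[180,0,104.3]))
E
```

```text
1.9833 [0.57517863 0.26612372 0.2196583 ] [-1.79980759e+02 -7.92839524e-02  1.23399764e+02] 0.08542471452060789
handle 2597 [0.7087 0.4522 0.1115] [0.7181 0.459  0.0293] 0.1 0.125 ((0.7147334218025208, 0.45621299743652344), (0.04912113398313522, 0.05791386216878891), 36.35764694213867)
lid 9799 [0.5454 0.2486 0.0838] [0.5481 0.2472 0.0599] 0.0808 0.0893 ((0.5486646294593811, 0.2471405267715454), (0.11867108941078186, 0.1187431812286377), 33.5330924987793)
[-48.51784299  11.72174041  23.66881692 114.11977035 -11.2860555
  37.70184933  15.01049509]
[-27.37584897  27.47582325  27.31693713 106.75745566 -16.14625915
  49.5853479   41.02428769] [-29.40706765  27.98012506  29.91461784 106.85187735 -17.83335402
  49.8187618   23.55479931]
```

View pics/w1.png

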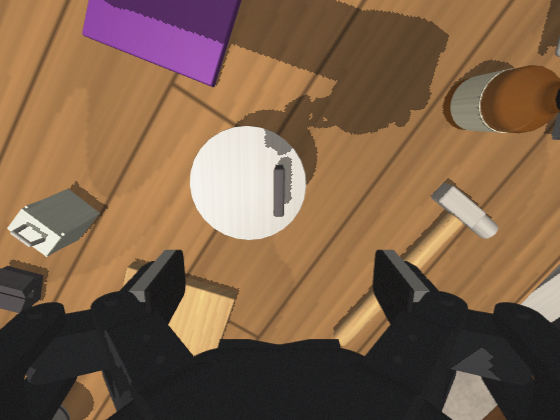

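The wrist view shows the lid disc at (248,183) and the handle bar at (279,191), nearly vertical between the fingers. The "handle" component my code reported was actually the bottle at (510,95), so I'll re-measure inside a box around the handle and then grasp.

```bash
python3 - <<'E'
from plant import *
from h import *
c=dict(np.load("w1.npz"));W=world(c)
print("handle",*rep(c,W,(255,305,150,230),.108,.125));print(current_position(),current_ee_rot(),current_clock())
robot.servo_line([.5765,.2635,.2],[180,0,123.2]);print(current_position(),current_ee_rot(),current_clock())
robot.dwell(.3);print(current_position(),current_contact_force())
E
```

```text
handle 523 [0.5747 0.2651 0.1174] [0.5753 0.2647 0.0231] 0.109 0.12 ((0.5750720500946045, 0.2646017372608185), (0.009880319237709045, 0.04584057256579399), 32.34163284301758)
[0.5751949  0.26597341 0.21962661] [-1.79973933e+02 -6.85617363e-02  1.23392800e+02] 2.0333
[0.57482795 0.26414933 0.19856567] [-1.79804927e+02 -3.24652726e-02  1.23302754e+02] 2.3167
[0.57696787 0.26372283 0.20076773] [0.70879559 0.52412507 0.38450768]
```

```bash
python3 - <<'E'
from plant import *
import numpy as np
robot.servo_line([.5757,.264,.094],[180,0,122.8]);robot.dwell(.4);print(current_position(),current_ee_rot(),current_contact_force(),current_clock())
robot.grab();robot.dwell(.2)
print(current_grip_width(),current_grasp_force(),current_contact_force(),current_position(),current_ee_rot(),current_clock())
E
```

```text
[0.5759751  0.26416721 0.09449925] [ 1.79949861e+02 -3.77969101e-03  1.22799026e+02] [-0.36068081  0.83844312 -0.1656559 ] 3.875
-0.00022787349954714924 0.0 [ 1.01161721  0.50918873 -0.55287228] [0.57571372 0.2639773  0.09399632] [1.79999602e+02 2.00063099e-03 1.22800001e+02] 4.8417
```

The fingers closed on nothing (width 0), so I need to look.

```bash
python3 - <<'E'
from plant import *
from h import *
o=[]
for n in ("scene","wrist"):
    c=eyes.capture(n);np.savez(n+"2.npz",**c);im=c["img"][:,:,::-1]
    o.append(cv2.resize(im[180:380,230:430],(400,400),interpolation=cv2.INTER_CUBIC) if n=="scene" else cv2.resize(im,(400,300)))
o[1]=cv2.copyMakeBorder(o[1],0,100,0,0,cv2.BORDER_CONSTANT);cv2.imwrite("pics/miss.png",np.hstack(o))
E
```

```text
(no output)
```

View pics/miss.png

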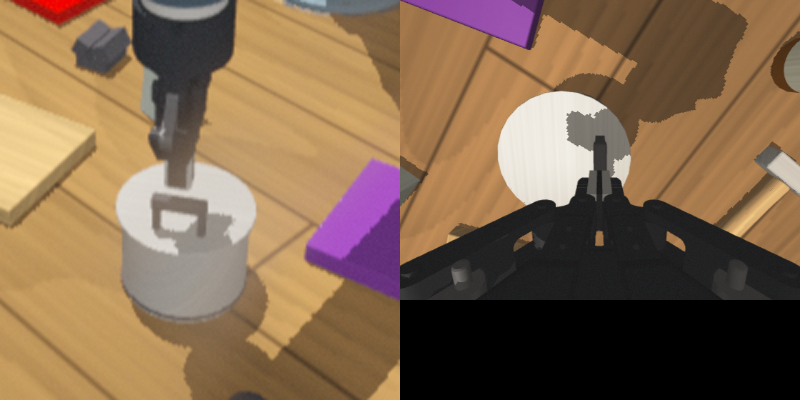

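The scene half shows the closed fingertips ending just above the handle bar (180,188 against bar 180,200). In the wrist half the bar (600,150) sticks out from the tips. I'll measure the tips from the range image to compare them with the reported TCP.

```bash
python3 - <<'E'
from plant import *
from h import *
c=dict(np.load("scene2.npz"));W=world(c)
# crop px (180,y)/2 + (230,180)
for u in (317,320,323):
  for v in range(258,300,3): print(u,v,c["img"][v,u],W[v,u].round(3))
print(current_position(),current_ee_rot())
E
```

```text
317 258 [100  86  75] [0.602 0.282 0.187]
317 261 [105  91  77] [0.586 0.266 0.163]
317 264 [107  93  81] [0.589 0.269 0.16 ]
317 267 [112  98  83] [0.588 0.269 0.154]
317 270 [112  96  82] [0.588 0.269 0.147]
317 273 [140 130 119] [0.584 0.266 0.137]
317 276 [215 211 202] [0.544 0.228 0.084]
317 279 [126 113  99] [0.581 0.263 0.121]
317 282 [125 111 100] [0.581 0.263 0.114]
317 285 [144 133 123] [0.582 0.264 0.11 ]
317 288 [218 213 207] [0.567 0.25  0.085]
317 291 [218 213 206] [0.571 0.254 0.084]
317 294 [215 209 202] [0.577 0.26  0.084]
317 297 [150 142 134] [0.583 0.265 0.084]
320 258 [99 84 70] [0.608 0.294 0.197]
320 261 [107  92  79] [0.585 0.272 0.166]
320 264 [110  94  81] [0.587 0.274 0.162]
320 267 [114 100  87] [0.586 0.273 0.154]
320 270 [116 100  87] [0.585 0.273 0.148]
320 273 [127 113 102] [0.586 0.274 0.143]
320 276 [214 210 202] [0.541 0.232 0.085]
320 279 [130 117 105] [0.576 0.264 0.119]
320 282 [126 112 101] [0.578 0.266 0.115]
320 285 [131 118 108] [0.58  0.269 0.111]
320 288 [216 212 204] [0.564 0.254 0.085]
320 291 [218 214 206] [0.57  0.26  0.086]
320 294 [217 212 205] [0.574 0.264 0.085]
320 297 [152 145 135] [0.58  0.269 0.085]
323 258 [107  91  75] [0.601 0.293 0.192]
323 261 [112  98  83] [0.596 0.289 0.181]
323 264 [140 131 119] [0.578 0.272 0.156]
323 267 [149 140 131] [0.577 0.271 0.148]
323 270 [150 140 129] [0.578 0.272 0.144]
323 273 [159 151 142] [0.578 0.273 0.138]
323 276 [215 209 202] [0.539 0.237 0.087]
323 279 [136 124 113] [0.572 0.267 0.118]
323 282 [126 113 101] [0.575 0.271 0.116]
323 285 [124 111 101] [0.577 0.272 0.111]
323 288 [214 209 202] [0.56  0.258 0.085]
323 291 [219 214 208] [0.565 0.262 0.085]
323 294 [193 188 181] [0.571 0.267 0.085]
323 297 [149 142 135] [0.576 0.273 0.085]
[0.57573388 0.26396813 0.0940041 ] [1.79998779e+02 2.09502038e-03 1.22796921e+02]
```

The closed fingertips are actually at z≈0.137, while the reported TCP is 0.094. The xy agrees, so the TCP reading is about 43 mm off in the height direction. Before regrasping I'll do a tilt test in free air to see whether the error lies along the tool axis or along world z, since that matters for tipping.

```bash
cat >> h.py <<'E'
from scipy.spatial.transform import Rotation as R
def tip(c,W,box):
    # lowest points of whatever lies above z=.125 in a box: the fingers
    x0,x1,y0,y1=box;p=W[y0:y1,x0:x1].reshape(-1,3);return p
def tilt(th,lidyaw=32.8,toolyaw=122.8):
    a=np.radians(lidyaw);return (R.from_rotvec(-np.radians(th)*np.array([-np.sin(a),np.cos(a),0]))*R.from_euler("xyz",[180,0,toolyaw],degrees=True))
E
python3 - <<'E'
from plant import *
from h import *
robot.servo_line([.5757,.264,.13])
def look(tag):
    robot.dwell(.3);p=current_position();Rt=R.from_euler("xyz",current_ee_rot(),degrees=True)
    c=eyes.capture("scene");np.savez(tag+".npz",**c);W=world(c);m=(c["range_z"]>0)&(W[...,2]>.128)
    q=Rt.inv().apply(W.reshape(-1,3)-p).reshape(W.shape)   # tool frame
    k=m&(abs(q[...,0])<.03)&(abs(q[...,1])<.04)&(q[...,2]>-.12)&(q[...,2]<.06)
    z=q[k][:,2]; print(tag,p,k.sum(),"tool z of tip",np.sort(z)[-12:].round(4)); t=q[k][np.argsort(z)[-25:]].mean(0);print("tool-frame tip",t,"world",W[k][np.argsort(z)[-25:]].mean(0))
look("v"); 
robot.servo_line([.5757,.264,.13],list(tilt(20).as_euler("xyz",degrees=True)));look("t")
print(current_clock(),current_contact_force())
E
```

```text
v [0.57494757 0.26370491 0.12890052] 441 tool z of tip [-0.0418 -0.0416 -0.0413 -0.0412 -0.041  -0.0403 -0.0402 -0.0396 -0.0391
 -0.039  -0.0389 -0.0389]
tool-frame tip [-0.00036988  0.00571142 -0.04230393] world [0.58001787 0.2665297  0.17119346]
t [0.57696082 0.26503771 0.13054325] 614 tool z of tip [-0.0417 -0.0417 -0.0417 -0.0417 -0.0415 -0.0414 -0.0411 -0.0411 -0.0409
 -0.0407 -0.0406 -0.0406]
tool-frame tip [-0.0014986   0.00693348 -0.04208517] world [0.57110833 0.25950776 0.17245564]
6.5667 [ 0.02239401 -0.13657593  0.15775183]
```

The tip sits at tool z = −41 mm both vertical and tilted, so the error is along the tool axis: the real tip is 41 mm behind the reported TCP. I'll compensate for that and regrasp.

```bash
cat >> h.py <<'E'
D=.041
def cmd(tip,rot): return list(np.array(tip)+D*rot.apply([0,0,1])), list(rot.as_euler("xyz",degrees=True))
E
python3 - <<'E'
from plant import *
from h import *
r=tilt(0)
robot.servo_line(*cmd([.5757,.264,.17],r));robot.let_go()
robot.servo_line(*cmd([.5757,.264,.11],r));robot.dwell(.15);print(current_contact_force())
robot.servo_line(*cmd([.5757,.264,.095],r),max_speed=.06);robot.dwell(.2);print(current_position(),current_contact_force())
robot.grab();robot.dwell(.2)
print(current_grip_width(),current_grasp_force(),current_contact_force(),current_wrist_torque(),current_position(),current_clock())
c=eyes.capture("scene");np.savez("g.npz",**c);W=world(c);print(rep(c,W,(230,430,180,380),.078,.09)[:5])
E
```

```text
[-0.44218889  0.13865779 -0.3950268 ]
[0.5759253  0.26406982 0.05418677] [-0.6478929   0.10995802 -0.49650744]
0.008392291959890694 58.70186984539032 [-0.44632509 -0.92105899  0.70613399] [-0.0213307  -0.03627076 -0.04265261] [0.57594572 0.26408095 0.05420635] 10.0583
(1851, array([0.5549, 0.2565, 0.0852]), array([0.5477, 0.2478, 0.0625]), np.float64(0.0781), np.float64(0.0896))
```

```bash
python3 - <<'E'
from plant import *
from h import *
a=np.radians(32.8);x=np.array([np.cos(a),np.sin(a),0]);r0=tilt(0)
tip0=np.array(current_position())+[0,0,D];piv=np.array([.5757,.264,0])-.087*x;piv[2]=.080
for th in (2,5,8,11,14,17,20):
    r=tilt(th);t=piv+(r*r0.inv()).apply(tip0-piv)+[0,0,.0015]
    robot.servo_line(*cmd(t,r),max_speed=.05);print(th,np.round(current_contact_force(),1),round(current_grip_width(),4))
robot.dwell(.3);print(current_position(),current_ee_rot(),current_contact_force(),current_clock())
c=eyes.capture("scene");np.savez("s3.npz",**c);im=c["img"][:,:,::-1]
cv2.imwrite("pics/tilt.png",cv2.resize(im[200:360,220:420],None,fx=3,fy=3,interpolation=cv2.INTER_CUBIC))
E
```

```text
2 [-0.2 -1.  -0.9] 0.0087
5 [ 0.   0.1 -2.1] 0.0088
8 [ 0.3 -0.2 -2.1] 0.0087
11 [ 0.1  0.  -0.6] 0.0089
14 [ 0.   0.1 -2.3] 0.0091
17 [-0.  -0.3 -1.3] 0.0085
20 [ 0.1 -0.7 -0.6] 0.0092
[0.57932043 0.26633452 0.0871258 ] [1.60010349e+02 1.06082395e-02 1.22813902e+02] [ 0.11782461  0.32456276 -1.76953756] 12.1583
```

View pics/tilt.png

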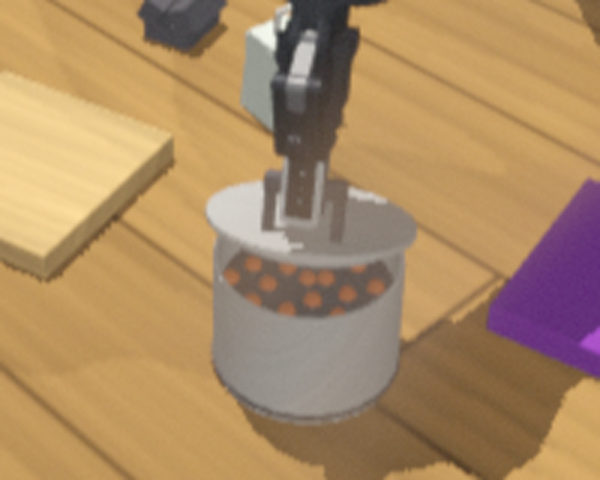

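Tilt view: the handle side is up, the rivets show through the gap at the front (310,285), the far edge stays on the rim, and the canister is still standing. Now I'll lift, level and carry.

```bash
python3 - <<'E'
from plant import *
from h import *
a=np.radians(32.8);x=np.array([np.cos(a),np.sin(a),0])
p=np.array(current_position());robot.servo_line(list(p+[0,0,.07]),max_speed=.12)
g=np.array([.5673,-.0046,0])+.032*x
robot.servo_line(*cmd([.575,.263,.19],tilt(0)),max_speed=.12)
robot.servo_line(*cmd([g[0],g[1],.19],tilt(0)),max_speed=.15)
robot.servo_line(*cmd([g[0],g[1],.075],tilt(0)),max_speed=.12);robot.dwell(.4)
print(current_position(),current_ee_rot(),current_grip_width(),current_contact_force(),current_wrist_torque(),current_clock())
c=eyes.capture("scene");np.savez("s4.npz",**c);im=c["img"][:,:,::-1];W=world(c)
m=(c["range_z"]>0)&(np.hypot(W[...,0]-.567,W[...,1]+.0046)<.056)&(W[...,2]>.045)&(W[...,2]<.08)
P=W[m];A=np.c_[P[:,:2]-[.567,-.0046],np.ones(len(P))];s=np.linalg.lstsq(A,P[:,2],rcond=None)[0];k=abs(A@s-P[:,2])<.004;s=np.linalg.lstsq(A[k],P[k,2],rcond=None)[0]
print("lid plane slope deg",np.degrees(s[:2]),"z",s[2],k.sum(),len(P))
cv2.imwrite("pics/carry.png",cv2.resize(im[120:360,130:430],None,fx=2.4,fy=2.4,interpolation=cv2.INTER_CUBIC))
E
```

```text
[0.59440003 0.01281493 0.03431064] [1.79968570e+02 8.10744330e-03 1.22803386e+02] 0.009041297459895448 [-1.17340365 -0.00833008 -1.55913988] [ 0.00593525 -0.05030715 -0.03781797] 16.7917
lid plane slope deg [0.11956152 0.09764887] z 0.06566093119278003 951 1007
```

View pics/carry.png

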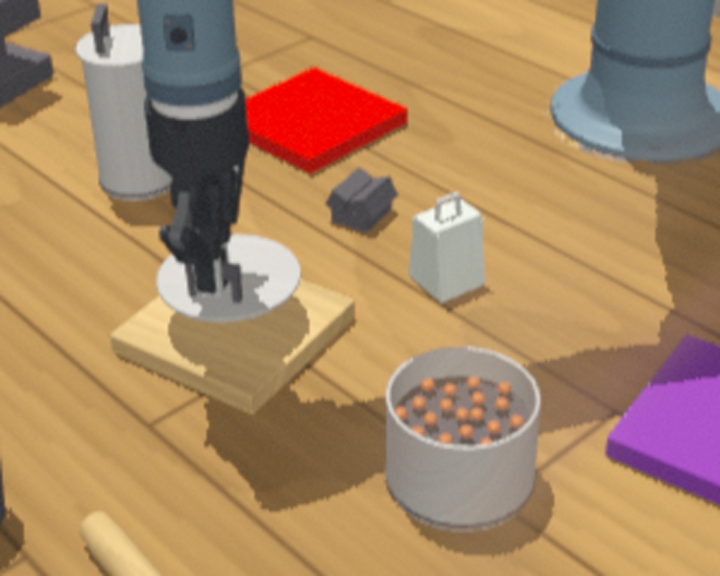

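The lid is held level above the wooden board, at (228,278) in the crop. The open canister is still standing at (462,440) and the tall one at (125,110). Now I'll lower it with force sensing.

```bash
python3 - <<'E'
from plant import *
from h import *
g=np.array([.5942,.0128]);r=tilt(0)
robot.servo_line(*cmd([*g,.048],r),max_speed=.05);robot.dwell(.3);f0=current_contact_force()[2];print(f0)
for z in np.arange(.047,.0399,-.0007):
    robot.servo_line(*cmd([*g,z],r),max_speed=.02);robot.dwell(.12);f=current_contact_force()[2]-f0
    print(round(z,4),round(f,2))
    if f>3: break
robot.let_go();robot.dwell(.2);print(current_contact_force(),current_grip_width(),current_clock())
robot.servo_line(*cmd([*g,.2],r),max_speed=.15)
robot.servo_line(*cmd([.50,.10,.22],r),max_speed=.25);robot.dwell(.2);print(current_clock())
c=eyes.capture("top");np.savez("t5.npz",**c);W=world(c);cv2.imwrite("pics/end.png",c["img"][:,:,::-1])
for nm,b,lo,hi in [("lid",(255,345,140,225),.026,.042),("handle",(255,345,140,225),.05,.075),("can",(150,240,135,215),.07,.09),("tall lid",(380,460,170,250),.145,.162)]:
    try: print(nm,*rep(c,W,b,lo,hi))
    except Exception as e: print(nm,e)
E
```

```text
-1.8566902239816503
0.047 -0.38
0.0463 -0.67
0.0456 0.5
0.0449 -0.38
0.0442 -0.78
0.0435 0.84
0.0428 4.1
[-1.17393     0.0772106  -0.41101279] 0.08508919978391549 21.325
23.3917
lid 1444 [ 0.5662 -0.0119  0.0312] [ 0.5682 -0.0054  0.0601] 0.0261 0.042 ((0.5703558921813965, -0.01418391615152359), (0.11851411312818527, 0.10033467411994934), 13.94619369506836)
handle 89 [0.5936 0.0124 0.0638] [0.5952 0.0133 0.0222] 0.0533 0.0696 ((0.5948425531387329, 0.013140100054442883), (0.010727924294769764, 0.0440497025847435), 32.52983474731445)
can 168 [0.5526 0.2735 0.0769] [0.5495 0.2469 0.0553] 0.0701 0.0817 ((0.547714114189148, 0.26652225852012634), (0.10912162810564041, 0.06481431424617767), 5.680222034454346)
tall lid 1100 [ 0.477  -0.2711  0.1532] [ 0.4814 -0.2748  0.0441] 0.1487 0.1611 ((0.47888943552970886, -0.27260375022888184), (0.08669538050889969, 0.07794517278671265), 38.21975326538086)
```

View pics/end.png

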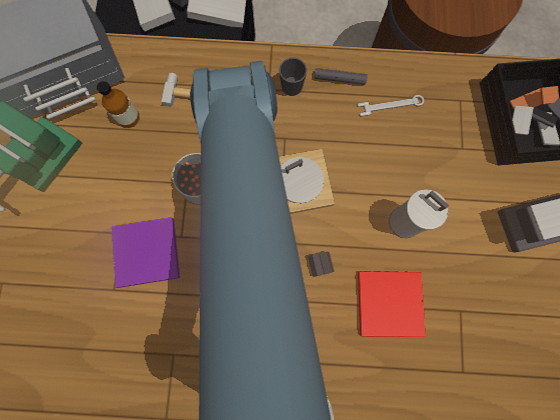

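The lid is flat, handle up, at (300,180) on the wooden board, and its centre (0.568, −0.005) is within 1 mm of the board's. The canister, at (0.549, 0.247), and the tall one haven't moved. The arm is clear, so I'm handing in.

```bash
python3 -c "
from plant import *
print(current_contact_force(),robot.close_job(),current_clock())"
```

```text
the job is handed in; nothing more can be done
the job is handed in; nothing more can be done
```

The lid was tipped handle side up, lifted off and set flat, handle up, in the middle of the wooden board, with both canisters still where they stood; I handed the job in at about 23.5 s, after a missed first grasp caused by the reported TCP being 41 mm beyond the real fingertips.

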